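# Set out the ingredients on the board

### The arm

A 6-joint arm with a two-finger parallel gripper is mounted at the origin on a cart in front of the work surface, level with it; the furniture and walls round the work are solid. World frame = base frame: x ahead of the robot, y to its left, z up, the work surface at z = 0. Lengths are in m, angles in degrees, forces in N, time in s.
With the tool pointing down it reaches from about 0.375 to 0.75 m from the base axis. Payload 9 kg.
Tool frame: the origin (TCP) lies where the fingers leave the gripper's body, on its centre line; the fingertips stand 73 mm ahead of it and the grasp point (between the pads) lies 54 mm ahead of it (robot.tip_reach is the distance from the TCP to the fingertips, in m); z points along the fingers, y is the line along which they close (so a half turn about z gives the same grasp; the last joint's range is limited). The gripper opens to 85 mm and grips with 20 to 120 N. Pads are 22 mm wide; open, the fingers measure 114 mm over their backs; the gripper's body (76 mm by 85 mm) begins 54 mm behind the grasp point. The pads swing forward as they close: fully open they stand 13 mm farther back than shut.
Start: joints at [-87.875, 5.964, 5.575, 89.605, 0, 77.527], TCP at [0.151, -0.581, 0.304] pointing down, gripper open.
Joint ranges: [-171.21, 171.21], [-48.23, 106.86], [-62.78, 66.21], [-105.2, 120.99], [-86.42, 89.51], [-180, 180]. Speed limits (degrees/s): [127.2, 127.2, 147.25, 180, 180, 180].

### API

Orientations are given as [roll, pitch, yaw] about the fixed x, y, z axes, in that order (R = Rz(yaw) Ry(pitch) Rx(roll)).
In Python, from plant import robot gives the robot as it stands. Calls block until the motion is done:
- robot.move_pose(position, orientation): joint-space move of the TCP to a pose.
- robot.line_to(position, vel=0.15, rotation=None, guard=None): straight line of the TCP; rotation=None keeps the orientation; vel is the mean speed in m/s. With guard (N) it stops when the force on the tool has changed by that much, and returns True; else False.
- robot.goto_joints(angles): joint-space move.
- robot.set_gripper(opening): finger opening in m; the grip force is fixed at half the most; returns when the fingers have stopped.
- robot.pause(seconds).
- robot.ik(position, orientation): joint angles nearest the present ones, or None.
- robot.observe(): the state.
- robot.grab_frame(name): name is "side" or "top" or "wrist"; returns the picture (384x512x3 uint8, blue, green, red); there is no depth.
- robot.get_calibration(name): a dict with "vertical_fov" (degrees; the focal length in pixels is half the picture's height over the tangent of half this angle, whatever the lens; pixels are square), "cx", "cy" (the principal point, pixels), "rvec" (rotation vector, rad) and "tvec" (3), from world to camera coordinates, as OpenCV has them. Camera axes: x right, y down, z forward; pixel columns grow to the right and rows downward; lengths in m; the calibration is good to about 2 mm. A picture is of the moment at which its call begins: read the wrist's pose just before it. get_calibration takes no time and is no camera call; for the wrist camera it gives the pose at the moment of the call.
A pose or a line that the arm cannot do raises robot.IKError and nothing moves.
- robot.job_done(): hands the job in; it is judged then, once.
The state is a dict: "time": time; "q": joint angles; "qvel": joint speeds; "joint_torque": joint torques, N m; "tool_pos": TCP position; "tcp_rot": TCP orientation; "ft_force": force on the tool from outside, world axes, zero at the start; "torque": the same for the moment, N m; "gripper_width": finger opening in m; "gripper_force": force on a finger pad.
Only numpy, scipy, OpenCV 4.12 (cv2) and the standard library are available. Lean on these libraries where they do the work, as an engineer would, in place of code of your own. Each camera call takes 0.05 s, during which the arm holds its last target. There are 200 camera calls.

### The job

Get ready to cook: lay out the tin, the kitchen timer, the glass jar and the slim spice jar on the chopping board, square with its edges. The food tin goes midway between the garlic and the low lidded pot, in line with them, and the timer stands centred on top of the tin; the glass jar goes straight in front of the lidded pot (on the robot's side) and the spice jar straight in front of the garlic, both ten centimetres from it, centre to centre. Keep everything upright, let it all go, and leave the garlic and the pot where they are.

Things in the scene. Friction and masses are not known exactly. Their poses are not given: they have to be found in the camera images.
- board: Fixed oak chopping board, 210 mm (its x) by 300 mm (its y), 22 mm thick, yaw within 0.15 rad. Origin: centre of its underside, so its top is at +22 mm; x points away from the robot, y to the left. Wall cabinets hang behind it from 0.46 m above the worktop up, handles at world x = 0.59 m, y from -0.57 to 0.375 m: keep the wrist clear of them, swing sideways close to the robot.
- garlic: Loose garlic bulb, 60x57 mm and 58 mm high, whitish, standing near the back edge of the board at its left or right end (it changes). Stays where it is. Origin: centre of its underside, on the board's top, 58 mm behind and 100 mm to the side of the board's centre; its x and y axes are parallel to the board's.
- pot: Loose low round pot, white with a light-brown screw lid (pale disc on top), 62 mm in diameter, 35 mm high; stands near the back edge of the board at the other end from the garlic. Stays where it is. Origin: centre of its underside, on the board's top, 58 mm behind and 100 mm to the other side of the board's centre; its x and y axes are parallel to the board's.
- tin: Food tin with a printed label, a plain upright cylinder 57 mm in diameter and 72 mm high with a flat top; loose, about 0.18 kg, stands on the worktop between the hob and the board (so does a loose chrome bottle stopper, 37 mm wide and 51 mm high, that is no part of the job). Origin: centre of its underside; z up its axis.
- timer: Round kitchen timer, 62 mm in diameter and 55 mm high: white base 28 mm high with straight sides, red domed top with a grip bar across it (its top does not turn); loose, about 0.14 kg, stands on the worktop between the hob and the board. Origin: centre of its underside; z up its axis.
- jar: Glass jar with a metal screw lid, about 61 mm in diameter and 100 mm high; loose, about 0.3 kg, stands on the worktop between the hob and the board. Can be gripped round the glass 65 mm above its underside. Origin: centre of its underside; z up its axis.
- spice: Slim spice jar with a red cap, 41 mm in diameter and 105 mm high, the tallest and thinnest of the four; loose, about 0.11 kg, stands on the worktop between the hob and the board. Can be gripped round its body 70 mm above its underside. Origin: centre of its underside; z up its axis.
Mind the look-alikes: they are no part of the job. Several things have the shape of the pot; the one meant has the colours described above.

How it is judged (in metres and radians):
At the end, for the whole second after the job is handed in: Tin midway between garlic and pot, glass jar 100 mm in front of the pot, spice jar 100 mm in front of the garlic, all on the board within 15 mm along each board edge; timer on the tin within 12 mm; all upright, released, at rest; garlic and pot moved under 15 mm (x of tin in the frame of garlic between -0.015 and 0.015 m and x of tin in the frame of pot between -0.015 and 0.015 m and y of tin in the frame of board between -0.015 and 0.015 m and x of jar in the frame of pot between -0.115 and -0.085 m and y of jar in the frame of pot between -0.015 and 0.015 m and x of spice in the frame of garlic between -0.115 and -0.085 m and y of spice in the frame of garlic between -0.015 and 0.015 m and z of tin in the frame of board between 0.017 and 0.027 m and z of jar in the frame of board between 0.017 and 0.027 m and z of spice in the frame of board between 0.017 and 0.027 m and horizontal distance between timer and tin below 0.012 m and z of timer in the frame of tin between 0.067 and 0.077 m and angle between each of tin, timer, jar, spice's own z axis and vertical below 0.1 rad and linear speed of each of tin, timer, jar, spice below 0.02 m/s and distance of each of garlic, pot from where it was at the start of the episode below 0.015 m); the robot touches nothing.
It fails at once if the garlic or the lidded pot is shifted from its place (more than 15 mm) (distance of any of garlic, pot from where it was at the start of the episode above 0.015 m).
It fails at once if the tin, timer, glass jar or spice jar is tipped over (leans more than 0.8 rad) (angle between any of tin, timer, jar, spice's own z axis and vertical above 0.8 rad).
It also fails if it takes over 120 s, if anything falls off the work surface, if the arm or the gripper's body presses on something with over 40 N, if the wrist force passes 120 N, or if a joint passes its speed limit or range.

## Working session

There is one attempt and no reset: what is moved stays moved. The work goes in short steps, each a Python script; the robot and the scene stay as the last script left them, time stands still between calls to the robot, and variables do not carry over. Pictures are saved under pics/ and viewed, at most 14 in all, crops included, and the job is handed in when it is done.

```bash
mkdir -p pics; ls
python3 - <<'E'
from plant import robot
import cv2
for n in("top","side"):
    im=robot.grab_frame(n); cv2.imwrite(f"pics/{n}0.png",im); c=robot.get_calibration(n)
    print(n,c)
    import numpy as np
    R=cv2.Rodrigues(np.array(c["rvec"],float))[0]; print(-R.T@np.array(c["tvec"]).ravel())
print(robot.observe()["time"])
E
```

```text
pics
top {'vertical_fov': 42.93978661600476, 'cx': 249.86027357283413, 'cy': 191.41211825823103, 'rvec': array([ 1.74888124, -2.2605594 ,  0.45207684]), 'tvec': array([0.17985224, 0.39353031, 1.40266417])}
[-0.13396996  0.21172356  1.4463419 ]
side {'vertical_fov': 46.92473501868448, 'cx': 252.734139535918, 'cy': 191.77193228365397, 'rvec': array([ 0.57863681, -2.37927248,  1.5507721 ]), 'tvec': array([0.43405186, 0.10668523, 1.01883346])}
[-0.00796623  0.99080604  0.50600822]
0.1
```

View pics/top0.png

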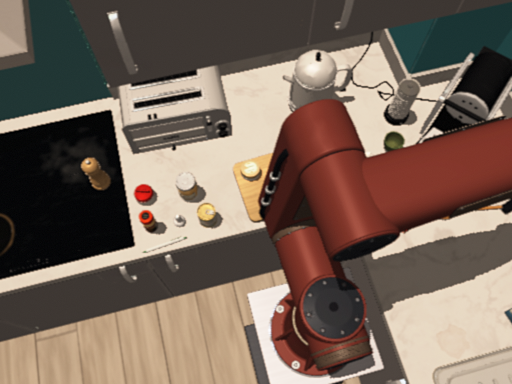

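View pics/side0.png

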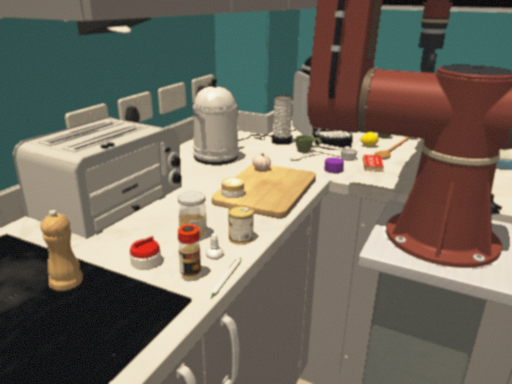

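The top view shows the jar (186,185), tin (206,213), timer (144,193), spice jar (147,218), stopper (180,220) and pot (250,170), with the arm hiding most of the board. In the side view the board's corners, the garlic (262,161) and the pot (233,187) are clear. I'll get rough positions by casting rays.

```bash
cat > h.py <<'E'
from plant import robot
import cv2, numpy as np
def cam(n):
    c=robot.get_calibration(n); f=192/np.tan(np.radians(c["vertical_fov"]/2))
    return f,c["cx"],c["cy"],cv2.Rodrigues(np.array(c["rvec"],float))[0],np.array(c["tvec"],float).ravel()
def ray(c,uv,z):
    f,cx,cy,R,t=c; o=-R.T@t; d=R.T@np.array([(uv[0]-cx)/f,(uv[1]-cy)/f,1]); return (o+d*(z-o[2])/d[2])[:2]
def proj(c,p):
    f,cx,cy,R,t=c; q=R@np.array(p,float)+t; return np.array([cx+f*q[0]/q[2],cy+f*q[1]/q[2]])
E
python3 - <<'E'
from h import *
np.set_printoptions(precision=4,suppress=True)
s=cam("side");t=cam("top")
for n,uv,z in [("bcorner near-left?",(276,212),.022),("right-front",(316,176),.022),("right-back",(252,164),.022),("garlic",(262,161),.05),("pot",(233,183),.057),("tin",(241,212),.072),("jar",(192,198),.1),("spice",(189,230),.105),("timer",(145,262),.005)]: print("side",n,ray(s,uv,z))
for n,uv,z in [("b left back",(235,168),.022),("b left front",(248,220),.022),("pot",(250,170),.057),("tin",(206,212),.072),("jar",(186,181),.1),("spice",(146,214),.105),("timer",(144,192),.03),("stopper",(180,220),.03)]: print("top",n,ray(t,uv,z))
o=robot.observe(); print(o["tcp_rot"],o["tool_pos"])
c=cam("wrist");print(-c[3].T@c[4]-o["tool_pos"], c[3][2],c[0])
E
```

```text
side bcorner near-left? [0.3731 0.0988]
side right-front [ 0.3661 -0.1733]
side right-back [ 0.5769 -0.1725]
side garlic [ 0.5284 -0.1428]
side pot [0.5137 0.0621]
side tin [0.4013 0.2273]
side jar [0.5011 0.2673]
side spice [0.4199 0.397 ]
side timer [0.5292 0.403 ]
top b left back [0.5416 0.0954]
top b left front [0.3585 0.099 ]
top pot [0.5063 0.0542]
top tin [0.3977 0.2187]
top jar [0.4998 0.2555]
top spice [0.4232 0.3901]
top timer [0.5289 0.3936]
top stopper [0.4085 0.302 ]
[-179.9356   -0.0136   14.5971] [ 0.1512 -0.5804  0.3032]
[0.0688 0.0186 0.0714] [-0.271  -0.0698 -0.9601] 317.43221636840155
```

Run:
```python
from h import *
np.set_printoptions(precision=1,suppress=True)
def go(p,yaw):
    q=robot.ik(p,[180,0,yaw]); print(p,yaw,q); robot.move_pose(p,[180,0,yaw])
go([0.08,-0.40,0.36],14.6)
go([0.38,-0.04,0.36],0)
cv2.imwrite("pics/wb.png",robot.grab_frame("wrist"));np.savez("wb.npz",*map(np.asarray,cam("wrist")))
go([0.36,0.27,0.36],0)
cv2.imwrite("pics/wo.png",robot.grab_frame("wrist"));np.savez("wo.npz",*map(np.asarray,cam("wrist")))
a=np.hstack([cv2.imread("pics/wb.png"),cv2.imread("pics/wo.png")]); cv2.imwrite("pics/w2.png",cv2.resize(a,(800,300),interpolation=cv2.INTER_AREA))
print(robot.observe()["time"])
```

```text
[0.08, -0.4, 0.36] 14.6 [-97.2 -26.4 -17.4  99.    0.   68.2]
[0.38, -0.04, 0.36] 0 [-25.8 -31.  -20.6 100.4   0.  154.2]
[0.36, 0.27, 0.36] 0 [  20.1  -19.   -11.7   97.2    0.  -159.9]
7.2417
```

View pics/w2.png

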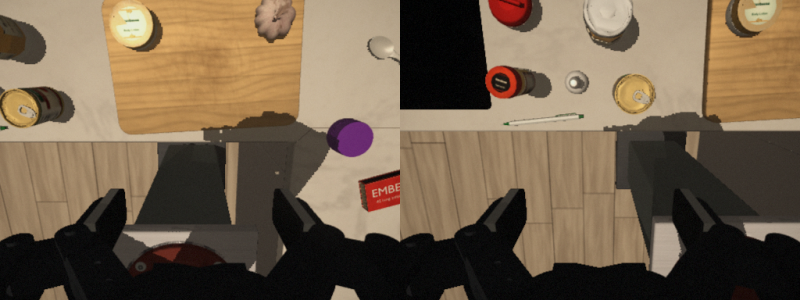

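Left half (board): the pot is top-left, the garlic top-right, and the front edge is clear. Right half: timer, jar, spice jar, stopper and tin, with the timer and jar cut by the frame. One more pair of shots with the camera 7 cm further forward should show all of it.

Run:
```python
from h import *
def go(p,yaw): robot.move_pose(p,[180,0,yaw])
go([0.46,0.31,0.36],0)
cv2.imwrite("pics/wo2.png",robot.grab_frame("wrist"));np.savez("wo.npz",*map(np.asarray,cam("wrist")))
go([0.38,0.1,0.36],0)
go([0.46,-0.04,0.36],0)
cv2.imwrite("pics/wb2.png",robot.grab_frame("wrist"));np.savez("wb.npz",*map(np.asarray,cam("wrist")))
a=np.vstack([cv2.imread("pics/wb2.png")[:280],cv2.imread("pics/wo2.png")[:280]]); cv2.imwrite("pics/w3.png",a)
print(robot.observe()["time"])
```

```text
13.3333
```

View pics/w3.png

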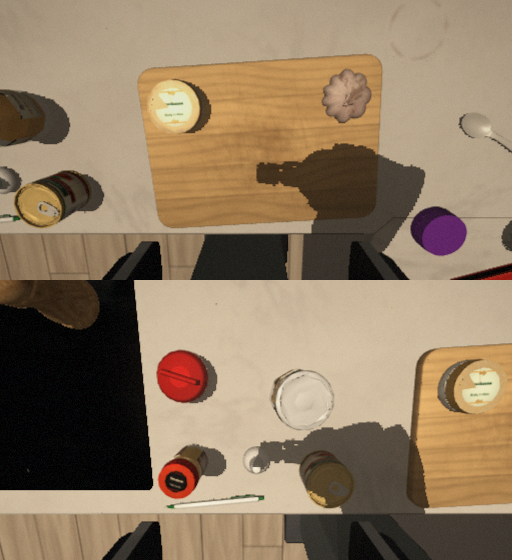

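```bash
cat > m.py <<'E'
from h import *
np.set_printoptions(precision=4,suppress=True)
def ld(n): d=np.load(n); return [d[f"arr_{i}"] for i in range(5)]
B=cv2.imread("pics/wb2.png");O=cv2.imread("pics/wo2.png");cb=ld("wb.npz");co=ld("wo.npz")
def hsv(im): return cv2.cvtColor(cv2.GaussianBlur(im,(3,3),0),cv2.COLOR_BGR2HSV)
def blob(m,box):
    k=np.zeros_like(m);x0,y0,x1,y1=box;k[y0:y1,x0:x1]=m[y0:y1,x0:x1]
    k=cv2.morphologyEx(k,cv2.MORPH_CLOSE,np.ones((3,3)));k=cv2.morphologyEx(k,cv2.MORPH_OPEN,np.ones((3,3)))
    cs=cv2.findContours(k,cv2.RETR_EXTERNAL,cv2.CHAIN_APPROX_NONE)[0]
    return max(cs,key=cv2.contourArea)[:,0].astype(float)
def circ(name,c,pts,z):
    w=np.array([ray(c,p,z) for p in pts]); h=cv2.convexHull((w*1e3).astype(np.float32)); e=cv2.fitEllipse(cv2.convexHull(pts.astype(np.float32)))
    (x,y),r=cv2.minEnclosingCircle(h); print(name,"px",np.array(e[0]),np.array(e[1]),"ray",ray(c,e[0],z),"enc",x,y,r)
h=hsv(B); wood=((h[...,0]<25)&(h[...,1]>85)).astype(np.uint8)*255
p=blob(wood,(115,40,400,235)); w=np.array([ray(cb,q,.022) for q in p])
r=cv2.minAreaRect((w*1e3).astype(np.float32)); print("board",r)
pot=((h[...,2]>190)).astype(np.uint8)*255
circ("pot",cb,blob(pot,(140,70,210,145)),.057)
gar=((h[...,1]<85)).astype(np.uint8)*255
circ("garlic",cb,blob(gar,(315,62,376,128)),.035+.022-.02)
h=hsv(O);red=(((h[...,0]<8)|(h[...,0]>172))&(h[...,1]>170)&(h[...,2]>60)).astype(np.uint8)*255
circ("timer",co,blob(red,(145,60,220,130)),.035)
circ("spice",co,blob(red,(150,165,205,220)),.105)
jar=((h[...,2]>185)&(h[...,1]<45)).astype(np.uint8)*255
circ("jar",co,blob(jar,(268,85,338,152)),.1)
v=np.vstack([cv2.resize(B[160:235,0:100],(600,450),interpolation=cv2.INTER_NEAREST)]);v2=cv2.resize(O[165:240,290:390],(600,450),interpolation=cv2.INTER_NEAREST)
cv2.imwrite("pics/tin.png",cv2.resize(np.hstack([v,np.clip(v2*1.6,0,255).astype(np.uint8)]),(800,300)))
for n,c,im,ps in (("B",cb,B,0),("O",co,O,0)):
    g=cv2.cvtColor(im,cv2.COLOR_BGR2HSV)
E
python3 m.py
```

```text
board ((467.2154541015625, -48.93736267089844), (210.80035400390625, 300.3480224609375), 3.5213913917541504)
pot px [172.2267  96.4109] [67.172  95.2054] ray [0.5307 0.0547] enc 518.934814453125 49.45631408691406 54.733463287353516
garlic px [338.7053  88.9309] [13.6704 14.7634] ray [ 0.5392 -0.1383] enc 538.410400390625 -138.870849609375 8.785385131835938
timer px [181.483   95.9028] [48.0174 51.4923] ray [0.5309 0.3983] enc 530.3374633789062 398.18896484375 29.44353485107422
spice px [178.0191 198.2369] [36.7401 40.5717] ray [0.4248 0.3934] enc 424.42236328125 393.27978515625 22.93184471130371
jar px [303.9014 117.5424] [34.4348 50.6779] ray [0.5097 0.2604] enc 510.2909851074219 263.6129150390625 25.107267379760742
```

```bash
sleep 3; ls pics/tin.png
```

```text
pics/tin.png
```

View pics/tin.png

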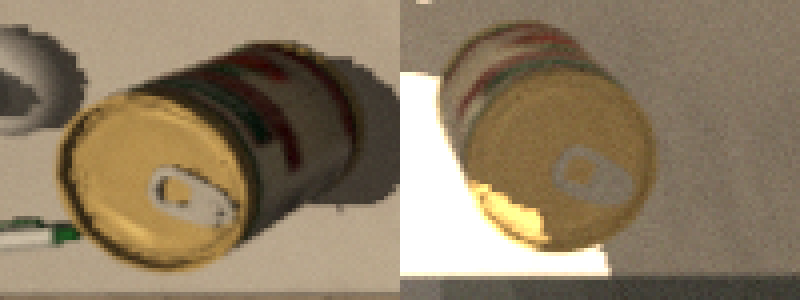

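The tin's top ellipse is centred at about (38.8,205.5) in the board shot and (330.5,205) in the object shot. I'll cast both rays and cross-check the pot, jar and garlic by hand-read centres.

Run:
```python
from m import *
print("----")
print("tin",ray(cb,(38.8,205.5),.072),ray(co,(330.5,205),.072))
print("jar",ray(co,(304,119.5),.1),"pot",ray(cb,(175,106),.057),ray(co,(477,106),.057))
a=np.radians(3.52);R=np.array([[np.cos(a),-np.sin(a)],[np.sin(a),np.cos(a)]]);c=np.array([.4672,-.0489])
for n,b in dict(pot=(.058,.1),garlic=(.058,-.1),tin=(.058,0),jar=(-.042,.1),spice=(-.042,-.1)).items(): print(n,c+R@b)
print("px pot",proj(cb,[*(c+R@(.058,.1)),.057]),"garlic",proj(cb,[*(c+R@(.058,-.1)),.05]))
for p in ([.424,.393],[.53,.398],[.51,.262],[.398,.222],[.525,-.045]): print(p,robot.ik([*p,.1],[180,0,90]),robot.ik([*p,.25],[180,0,90]))
```

```text
board ((467.2154541015625, -48.93736267089844), (210.80035400390625, 300.3480224609375), 3.5213913917541504)
pot px [172.2267  96.4109] [67.172  95.2054] ray [0.5307 0.0547] enc 518.934814453125 49.45631408691406 54.733463287353516
garlic px [338.7053  88.9309] [13.6704 14.7634] ray [ 0.5392 -0.1383] enc 538.410400390625 -138.870849609375 8.785385131835938
timer px [181.483   95.9028] [48.0174 51.4923] ray [0.5309 0.3983] enc 530.3374633789062 398.18896484375 29.44353485107422
spice px [178.0191 198.2369] [36.7401 40.5717] ray [0.4248 0.3934] enc 424.42236328125 393.27978515625 22.93184471130371
jar px [303.9014 117.5424] [34.4348 50.6779] ray [0.5097 0.2604] enc 510.2909851074219 263.6129150390625 25.107267379760742
----
tin [0.4052 0.2199] [0.4055 0.2199]
jar [0.5077 0.2602] pot [0.5202 0.0523] [0.5198 0.0568]
pot [0.519  0.0545]
garlic [ 0.5312 -0.1452]
tin [ 0.5251 -0.0453]
jar [0.4191 0.0483]
spice [ 0.4314 -0.1513]
px pot [173.1724 107.0922] garlic [346.9968  95.903 ]
[0.424, 0.393] [ 29.8727   6.0282 -15.7665  68.2053   0.     119.8727] [ 29.8727   1.9065  -4.2514  83.8421   0.     119.8727]
[0.53, 0.398] [ 25.6286  20.2275   0.4757  70.2482   0.     115.6286] [ 25.6286  16.8363  12.158   85.3217   0.     115.6286]
[0.51, 0.262] [ 14.127    5.2184 -16.627   68.1546   0.     104.127 ] [ 14.127    1.0764  -5.0947  83.8289   0.     104.127 ]
[0.398, 0.222] [ 12.6305 -16.2869 -36.8201  69.4668   0.     102.6305] [ 12.6305 -20.0229 -24.0865  85.9364   0.     102.6305]
[0.525, -0.045] [-19.1374  -2.8604 -24.8119  68.0485   0.      70.8626] [-19.1374  -7.0733 -12.9843  84.0889   0.      70.8626]
```

```bash
cat >> h.py <<'E'
YAW=[180,0,93.52]
def L(p,v=.25,guard=None): return robot.line_to(list(p),vel=v,guard=guard)
def pick(p,zg,hov):
    L([p[0],p[1],hov]); L([p[0],p[1],zg+.03]); r=L([p[0],p[1],zg],.08,15)
    robot.set_gripper(0.0); o=robot.observe(); print("pick",r,o["tool_pos"],o["gripper_width"],o["gripper_force"],o["time"])
    L([p[0],p[1],hov],.15)
def place(p,zg,hov,w):
    L([p[0],p[1],hov]); L([p[0],p[1],zg+.02],.15); r=L([p[0],p[1],zg-.002],.04,6)
    o=robot.observe(); print("place",r,o["tool_pos"],o["gripper_width"])
    robot.pause(.2); robot.set_gripper(w); robot.pause(.2); L([p[0],p[1],hov],.2); print(robot.observe()["time"])
E
python3 - <<'E'
from h import *
L([.41,-.04,.3]); L([.41,.1,.3]); robot.move_pose([.41,.22,.25],YAW)
pick([.4053,.2199],.090,.24)
L([.42,-.04,.24])
place([.5251,-.0453],.113,.22,.085)
L([.42,-.03,.26])
cv2.imwrite("pics/p1.png",robot.grab_frame("side"))
E
```

```text
pick False [0.40578699 0.21999521 0.0908053 ] 0.05597150184551174 63.416258096694946 17.5167
place True [ 0.52491985 -0.04525902  0.11247504] 0.05642897628644525
23.175
```

View pics/p1.png

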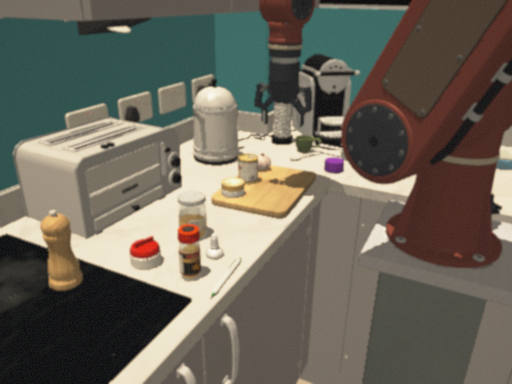

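The tin stands upright on the board at about (248,168). I'll check its position from the wrist camera, then fetch the timer.

Run:
```python
from h import *
L([.46,-.08,.30]); np.savez("t1.npz",*map(np.asarray,cam("wrist"))); im=robot.grab_frame("wrist")
c=cam("wrist"); P=[(proj(c,[.5251+.0285*np.cos(a),-.0453+.0285*np.sin(a),.094])).round().astype(int) for a in np.arange(0,6.3,.3)]
im2=cv2.resize(im,(768,576)); 
for p in P: cv2.circle(im2,tuple(int(x*1.5) for x in p),1,(255,0,255),-1)
cv2.imwrite("pics/t1.png",im2)
L([.42,.1,.28]);L([.42,.38,.28])
pick([.530,.398],.073,.22)
L([.42,.35,.28])
cv2.imwrite("pics/t2.png",robot.grab_frame("side"))
```

```text
pick False [0.5306207  0.39830403 0.0740715 ] 0.0602087861536849 65.45648217201233 28.6333
```

View pics/t1.png

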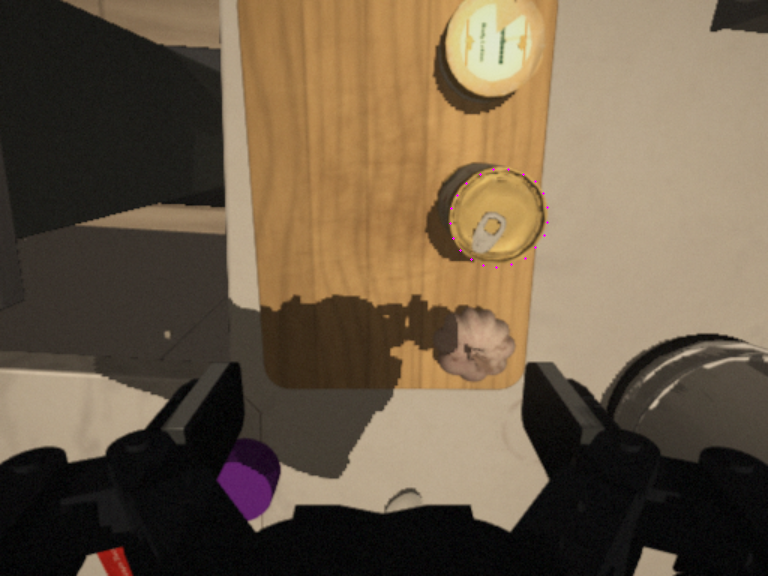

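View pics/t2.png

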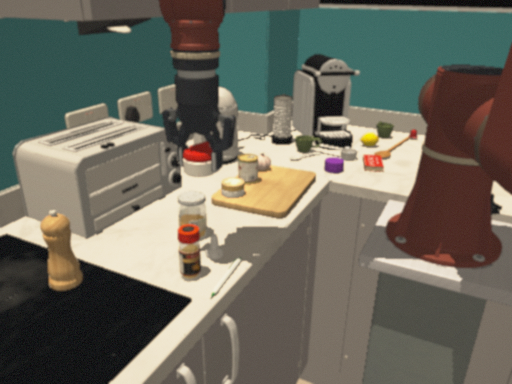

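The tin sits within about 1 mm of the predicted rim at (498,215), and the timer hangs upright in the gripper. Next I'll place the timer and fetch the jars.

Run:
```python
from h import *
L([.42,-.04,.30])
place([.525,-.0445],.1685,.25,.085)
L([.42,-.10,.30]); cv2.imwrite("pics/t3s.png",robot.grab_frame("side"))
L([.46,-.08,.32]); c=cam("wrist"); im=robot.grab_frame("wrist")
im2=cv2.resize(im,(768,576))
for R,z,col in((.0285,.094,(255,0,255)),(.031,.094,(0,255,0)),(.031,.122,(255,255,0))):
  for a in np.arange(0,6.3,.3):
    p=proj(c,[.5251+R*np.cos(a),-.0453+R*np.sin(a),z])*1.5; cv2.circle(im2,tuple(int(x) for x in p),1,col,-1)
s=cv2.resize(cv2.imread("pics/t3s.png")[120:220,190:330],(420,300)); 
cv2.imwrite("pics/t3.png",cv2.resize(np.hstack([im2[60:400,200:640],cv2.resize(s,(476,340))]),(800,300)))
```

```text
place True [ 0.52494163 -0.044493    0.16763173] 0.06033901613040489
35.25
```

View pics/t3.png

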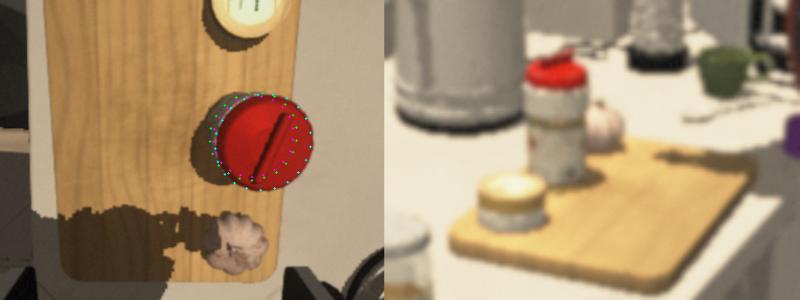

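The timer is centred on the tin within a couple of millimetres and upright. Next come the spice jar and the glass jar.

Run:
```python
from h import *
L([.42,.1,.31]);robot.set_gripper(.085)
pick([.4245,.3933],.124,.28)
L([.41,.3,.31]);L([.41,-.12,.31])
place([.4314,-.1513],.147,.26,.07)
L([.41,-.10,.31]);L([.41,.2,.30]);robot.set_gripper(.085)
pick([.508,.261],.119,.25)
L([.42,.2,.26])
place([.4191,.0483],.142,.26,.085)
L([.40,-.12,.36]); cv2.imwrite("pics/f_s.png",robot.grab_frame("side"))
c=cam("wrist"); im=cv2.resize(robot.grab_frame("wrist"),(768,576))
for x,y,R,z in((.4191,.0483,.0305,.122),(.4314,-.1513,.0205,.127),(.519,.0545,.031,.057)):
  for a in np.arange(0,6.3,.3):
    p=proj(c,[x+R*np.cos(a),y+R*np.sin(a),z])*1.5; cv2.circle(im,tuple(int(v) for v in p),1,(255,0,255),-1)
s=cv2.resize(cv2.imread("pics/f_s.png")[110:230,180:340],(400,300))
cv2.imwrite("pics/f.png",np.hstack([cv2.resize(im,(400,300),interpolation=cv2.INTER_AREA),s]))
```

```text
pick False [0.42441098 0.39343274 0.12453185] 0.03940208629153683 59.401829950511456 40.475
place True [ 0.43124819 -0.15125356  0.14614132] 0.03935775732563604
47.2667
pick False [0.50815102 0.26113257 0.12010497] 0.06239679214483858 65.76348215899998 51.4417
place True [0.41899935 0.04831979 0.14172747] 0.06209561464443968
56.6167
```

View pics/f.png

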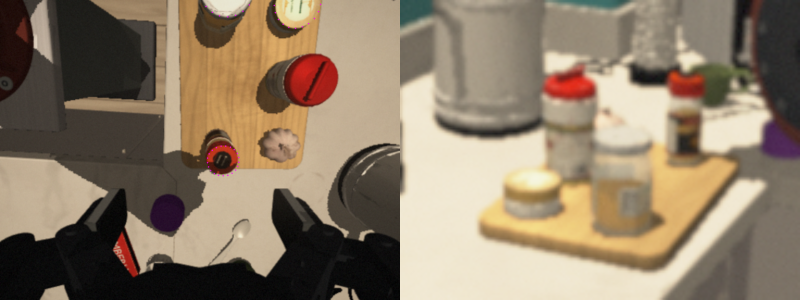

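Everything is upright and the spice cap matches its predicted ring. The glass jar is cut off at the frame edge, so I'll take one check from above.

Run:
```python
from h import *
L([.40,-.04,.36])
c=cam("wrist"); im=cv2.resize(robot.grab_frame("wrist"),(768,576))
for x,y,R,z in((.4191,.0483,.0305,.122),(.4314,-.1513,.0205,.127),(.519,.0545,.031,.057),(.5251,-.0453,.031,.122)):
  for a in np.arange(0,6.3,.3):
    p=proj(c,[x+R*np.cos(a),y+R*np.sin(a),z])*1.5; cv2.circle(im,tuple(int(v) for v in p),1,(255,0,255),-1)
cv2.imwrite("pics/g.png",im)
```

```text
(no output)
```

View pics/g.png

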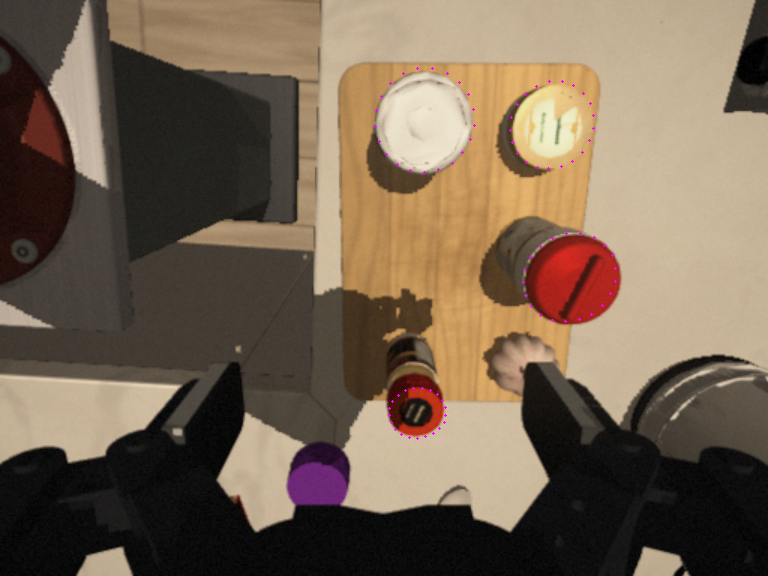

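The jar (425,122), pot (552,126), timer (572,278) and spice cap (416,405) all sit within about 3 mm of their predicted rings. I'll hand the job in.

```bash
python3 -c "
from plant import robot
robot.pause(.5); print(robot.job_done())"
```

```text
the job is handed in; nothing more can be done
None
```

The job is handed in at about 58 s on the robot's clock: the tin with the timer on top, the glass jar and the spice jar are upright on the board within about 3 mm of their targets by the camera. The garlic and pot look unmoved; the hand-in returned no verdict.

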